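# Flip the sample tubes shut along the row

## Robot

A 6-joint arm with a two-finger parallel gripper is mounted at the origin on the work surface. World frame = base frame: x ahead of the robot, y to its left, z up, the work surface at z = 0. Lengths are in mm, angles in rad, forces in N, time in s.
With the tool pointing down it reaches from about 300 to 775 mm from the base axis. Payload 14.6 kg.
Tool frame: the origin (TCP) lies on the centre line of the jaws, within the pads' length; the fingertips stand 19 mm ahead of it and the grasp point (between the pads) is the TCP (bot.tip_reach is the distance from the TCP to the fingertips, in mm); z points along the fingers, y is the line along which they close (so a half turn about z gives the same grasp; the last joint's range is limited). The gripper opens to 85 mm and grips with 20 to 120 N. Pads are 22 mm wide; open, the fingers measure 114 mm over their backs; the gripper's body (76 mm by 85 mm) begins 54 mm behind the grasp point. The pads swing forward as they close: fully open they stand 13 mm farther back than shut.
Start: joints at [1.11, 0.3, 1.521, -0, 1.321, -0.067], TCP at [211.032, 507.893, 250.281] pointing down, gripper open.
Joint ranges: [-3.03, 3.03], [-0.79, 2.21], [0.23, 2.52], [-1.04, 4.18], [0, 3.07], [-2.55, 2.55]. Speed limits (rad/s): [2.22, 2.22, 2.57, 3.14, 3.14, 3.14].

## Interface

Orientations are given as a unit quaternion [w, x, y, z].
In Python, from rig import bot gives the robot as it stands. Calls block until the motion is done:
- bot.move_to(position, orientation): joint-space move of the TCP to a pose.
- bot.servo_line(position, attitude=None, speed=150, until_force=None): straight line of the TCP; attitude=None keeps the orientation; speed is the mean speed in mm/s. With until_force (N) it stops when the force on the tool has changed by that much, and returns True; else False.
- bot.move_joints(angles): joint-space move.
- bot.move_gripper(opening, grip_force=None): finger opening in mm; grip_force is the grip in N (None keeps the last); returns when the fingers have stopped.
- bot.dwell(seconds).
- bot.ik(position, orientation): joint angles nearest the present ones, or None.
- bot.read_state(): the state.
- bot.read_camera(name): name is "scene" or "top" or "wrist"; returns a dict with "image" (480x640x3 uint8, blue, green, red), "depth" (480x640 float32, mm along the optical axis (not along the pixel's ray), 0 where there is no reading), "fovy" (degrees; the focal length in pixels is half the picture's height over the tangent of half this angle, whatever the lens; pixels are square), "cx", "cy" (the principal point, pixels), "eye" and "attitude" of the camera in the world; the wrist camera has in their place "mount" (4x4, takes a point from camera to tool coordinates, whose origin is the TCP and whose axes are the flange's). Camera axes: x right, y down, z forward; pixel columns grow to the right and rows downward; lengths in mm; the calibration is good to about 2 mm. A picture is of the moment at which its call begins: read the wrist's pose just before it.
A pose or a line that the arm cannot do raises bot.MotionError and nothing moves.
- bot.finish_job(): hands the job in; it is judged then, once.
The state is a dict: "clock": time; "joint_positions": joint angles; "qvel": joint speeds; "effort": joint torques, N m; "ee_pos": TCP position; "tool_rot": TCP orientation; "ft_force": force on the tool from outside, world axes, zero at the start; "moment": the same for the moment, N m; "grip_width": finger opening in mm; "grip_force": force on a finger pad.
Only numpy, scipy, OpenCV 4.12 (cv2) and the standard library are available. Lean on these libraries where they do the work, as an engineer would, in place of code of your own. Each camera call takes 0.05 s, during which the arm holds its last target. There are 200 camera calls.

## Task

The four blue-lidded sample tubes in the aluminium block are filled and ready to go on. Run the fingertips lightly along the top of that row in the direction in which the lids fold over, from the first tube to the last in turn, coming at each lid from its hinged back, so that all four blue lids end fully shut. Leave the two orange lids in the other row standing open, press gently, do not shove, lift or tip the block, and leave everything else on the bench where it is.

Things in the scene. Friction and masses are not known exactly. Their poses are not given: they have to be found in the camera images.
- block: aluminium tube block on a black foot, 200 (x) by 120 (y) by 55 mm, 2.2 kg, loose on the bench at any heading. Origin: centre of underside. Bores at x = -66, -22, 22, 66 mm in two rows: y = -26 mm (the blue lids) and y = +26 mm (two orange lids open, one white shut, one bore empty). Tube rims 76 mm above the bench. Every hinge is on the -x side of its tube: lids fold shut when brushed along +x
- row_first (a point): where the top centre of the first blue lid (lid1, at the block's -x end) comes to lie when shut, 79 mm above the bench; its axes are those of the block
- row_last (a point): the same for the last blue lid (lid4, at the block's +x end), 132 mm further along the row
- lid1 (a joint): hinge of the first blue lid from the block's -x end: 0 = fully shut, 1.57 = upright, stop at 1.9 rad; starts at 1.2 to 1.75. Lid: 30 mm disc, 3 mm thick, with a thumb lip reaching 38 mm from the hinge, which lies 17 mm to the -x side of the tube's axis, 78 mm above the bench. The stiff hinge stays at any angle; about 0.4 N at the lip moves it
- lid2 (a joint): hinge of the second blue lid from the block's -x end: 0 = fully shut, 1.57 = upright, stop at 1.9 rad; starts at 1.2 to 1.75. Lid: 30 mm disc, 3 mm thick, with a thumb lip reaching 38 mm from the hinge, which lies 17 mm to the -x side of the tube's axis, 78 mm above the bench. The stiff hinge stays at any angle; about 0.4 N at the lip moves it
- lid3 (a joint): hinge of the third blue lid from the block's -x end: 0 = fully shut, 1.57 = upright, stop at 1.9 rad; starts at 1.2 to 1.75. Lid: 30 mm disc, 3 mm thick, with a thumb lip reaching 38 mm from the hinge, which lies 17 mm to the -x side of the tube's axis, 78 mm above the bench. The stiff hinge stays at any angle; about 0.4 N at the lip moves it
- lid4 (a joint): hinge of the last blue lid from the block's -x end: 0 = fully shut, 1.57 = upright, stop at 1.9 rad; starts at 1.2 to 1.75. Lid: 30 mm disc, 3 mm thick, with a thumb lip reaching 38 mm from the hinge, which lies 17 mm to the -x side of the tube's axis, 78 mm above the bench. The stiff hinge stays at any angle; about 0.4 N at the lip moves it
- orange_a (a joint): hinge of the orange lid at x = -66 mm in the other row (y = +26 mm), same kind and size; stands open, to be left so
- orange_b (a joint): hinge of the orange lid at x = +22 mm in the other row (y = +26 mm), same kind and size; stands open, to be left so
- marker: black and white marker pen, 130 mm long, 15 mm high, lying beside the block on the blue-lidded side. Origin under its middle
- forceps: steel forceps, 135 mm long, 16 mm wide, 8 mm high, lying flat beside the block on the orange-lidded side. Origin under its middle
- beaker: empty glass beaker, 68 mm diameter, 88 mm high. Origin at the centre of its underside
- reagent: small amber glass bottle with black cap, 54 mm diameter, 105 mm high. Origin at the centre of its underside
- tipbox: blue pipette tip box with clear lid, 85 by 122 mm, 72 mm high. Origin at the centre of its underside
- timer: white lab timer lying flat, 62 by 72 mm, 20 mm high. Origin at the centre of its underside
- falcon: clear 50 ml centrifuge tube with blue cap lying on the bench, 115 mm long, 34 mm across the cap. Origin under its middle
Mind the look-alikes: they are no part of the job. What is shaped like the block but turquoise is not meant.

How it is judged:
By the outcome, as a careful person would: the job done as asked, in the order asked, and still so for the second after the job is handed in, with the robot touching nothing.
It also fails if it takes over 40 s, if anything falls off the work surface, if the arm or the gripper's body presses on something with over 40 N, if the wrist force passes 120 N, or if a joint passes its speed limit or range.

## Working session

There is one attempt and no reset: what is moved stays moved. The work goes in short steps, each a Python script; the robot and the scene stay as the last script left them, time stands still between calls to the robot, and variables do not carry over. Pictures are saved under pics/ and viewed, at most 10 in all, crops included, and the job is handed in when it is done.

```bash
mkdir -p pics; ls
cat > h.py <<'E'
import numpy as np, cv2
from scipy.spatial.transform import Rotation as R
from rig import bot
def rot(q): return R.from_quat([q[1],q[2],q[3],q[0]]).as_matrix()
def cloud(c,st=None):
    d=c["depth"]; f=240/np.tan(np.radians(c["fovy"])/2)
    v,u=np.mgrid[:480,:640]
    P=np.dstack([(u-c["cx"])*d/f,(v-c["cy"])*d/f,d])
    if st is None: 
        A=np.array(c["attitude"]); A=rot(A) if A.size==4 else A.reshape(3,3)
        W=P@A.T+np.array(c["eye"])
    else:
        M=np.array(c["mount"]); P=P@M[:3,:3].T+M[:3,3]
        W=P@rot(st["tool_rot"]).T+np.array(st["ee_pos"])
    W[d==0]=np.nan
    return W
E
python3 - <<'E'
from h import *
for n in("top","scene"):
    c=bot.read_camera(n); cv2.imwrite(f"pics/{n}.png",c["image"]); np.save(n+".npy",cloud(c)); print(n,c["eye"],c["attitude"],c["fovy"],c["cx"],c["cy"])
s=bot.read_state();print(s)
E
```

```text
pics
top [ 462.85077429   15.19843033 1005.35944247] [-0.00439315  0.71162763 -0.70224248  0.0205504 ] 56.007701540232866 318.32924097987626 241.67197502017257
scene [ 894.32768789 -571.37396224  873.05621187] [-0.34627985  0.89252609  0.26703437 -0.11036341] 55.16788513151706 325.77331877970903 238.2039153218493
{'clock': 0.1, 'joint_positions': array([ 1.11042052e+00,  3.00419071e-01,  1.52148204e+00,  3.44221210e-05,
        1.32072465e+00, -6.66379324e-02]), 'qvel': array([-9.12729052e-05, -3.07023970e-03, -6.99900579e-04,  1.88977876e-04,
        1.60088227e-03, -3.10477893e-04]), 'effort': array([ 2.24667638e-03, -5.44379497e+01, -3.62363720e+01, -6.26017663e-05,
        3.15586905e-03, -1.40526149e-05]), 'ee_pos': array([210.93820339, 507.74642493, 249.79175032]), 'tool_rot': array([-1.50643309e-04,  1.95603872e-01,  9.80682853e-01, -4.94379311e-04]), 'ft_force': array([-0.44018627, -0.29693034,  0.0058489 ]), 'moment': array([-0.01873531, -0.02789058,  0.03898152]), 'grip_force': 0.0, 'grip_width': 85.41065206824206}
```

View pics/top.png

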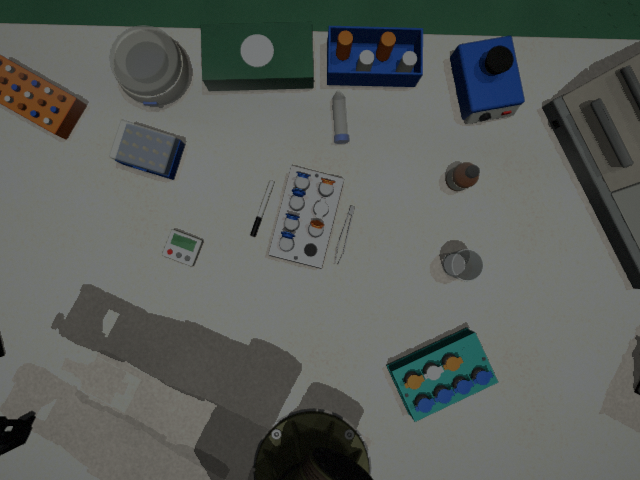

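View pics/scene.png

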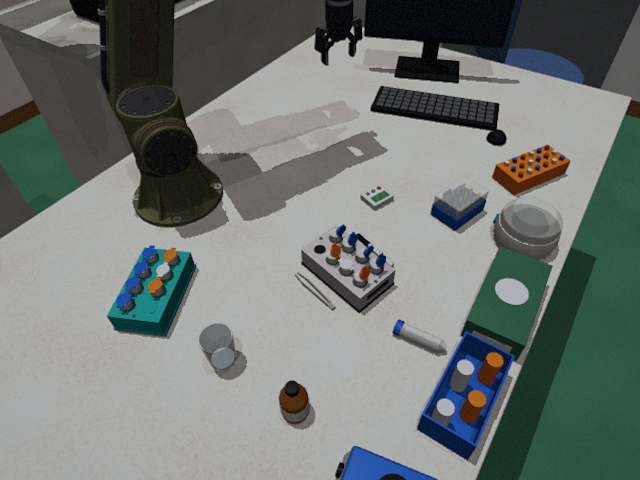

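The top view shows the block at about (305,217). Its blue row runs along the left column from (300,182) to (287,242). The orange lids are at (327,185) and (316,227), and the empty bore is at (310,250), so block +x points toward the robot and lid1 is the far tube. The turquoise decoy is at (440,375).

Run:
```python
from h import *
W=np.load("top.npy")
sub=W[155:280,255:355]
z=sub[...,2]
m=(z>49)&(z<61)
p=sub[m][:,:2].astype(np.float32)
# keep largest component
mm=cv2.morphologyEx(m.astype(np.uint8),cv2.MORPH_CLOSE,np.ones((7,7)))
n,l,s,_=cv2.connectedComponentsWithStats(mm);k=1+s[1:,4].argmax()
p=sub[m&(l==k)][:,:2].astype(np.float32)
print(len(p),np.median(z[m]),cv2.minAreaRect(p)); print(bot.tip_reach)
(cx,cy),(w,h),a=cv2.minAreaRect(p)
b=cv2.boxPoints(((cx,cy),(w,h),a)); L=b[1]-b[0]; M=b[2]-b[1]
d=L if np.linalg.norm(L)>np.linalg.norm(M) else M
d/=np.linalg.norm(d); d=-d if d[0]>0 else d
print("x axis",d,np.arctan2(d[1],d[0]))
th=np.arctan2(d[1],d[0])
X=np.array([d[0],d[1],0]);Y=np.array([-d[1],d[0],0])
for s in(1,-1):
  Rm=np.stack([s*X,-s*Y,[0,0,-1]],1).T.T
  Rm=np.column_stack([s*X,-s*Y,[0,0,-1]]); q=R.from_matrix(Rm).as_quat(); q=[q[3],*q[:3]]
  for x in(-110,66):
    P=np.array([cx,cy,0])+x*X-26*Y+[0,0,140]
    print(s,x,P,bot.ik(P,q))
  P=np.array([cx,cy,0])-20*X-26*Y+[0,0,300]; print(bot.ik(P,q))
```

```text
3610 55.91404241593051 ((550.5096435546875, 20.408058166503906), (115.9640884399414, 196.42860412597656), 76.6496810913086)
19.0
x axis [-0.97297645  0.23090434] 2.9085855
1 -110 [663.54056549  20.30596828 140.        ] [-2.45679018e-02  6.50784104e-01  1.27254912e+00 -4.44089210e-16
  1.21825943e+00 -1.36235719e+00]
1 66 [492.29671097  60.94513226 140.        ] [ 4.93216016e-02  3.06665612e-01  1.78947044e+00 -4.44089210e-16
  1.04545660e+00 -1.28846769e+00]
[ 7.78883813e-03  3.29956784e-01  1.36662400e+00 -4.44089210e-16
  1.44501187e+00 -1.33000045e+00]
-1 -110 [663.54056549  20.30596828 140.        ] [-2.45679018e-02  6.50784104e-01  1.27254912e+00 -4.44089210e-16
  1.21825943e+00  1.77923546e+00]
-1 66 [492.29671097  60.94513226 140.        ] [ 4.93216016e-02  3.06665612e-01  1.78947044e+00 -4.44089210e-16
  1.04545660e+00  1.85312497e+00]
[ 7.78883813e-03  3.29956784e-01  1.36662400e+00 -4.44089210e-16
  1.44501187e+00  1.81159220e+00]
```

```bash
cat >> h.py <<'E'
def frame(th):
    X=np.array([np.cos(th),np.sin(th),0]);Y=np.array([-X[1],X[0],0])
    q=R.from_matrix(np.column_stack([X,-Y,[0,0,-1]])).as_quat()
    return X,Y,[q[3],*q[:3]]
E
python3 - <<'E'
from h import *
X,Y,q=frame(2.9086); C=np.array([550.5,20.4,0])
bot.move_gripper(0)
bot.move_to(C-60*X-26*Y+[0,0,330],q)
s=bot.read_state(); c=bot.read_camera("wrist"); W=cloud(c,s); np.save("w.npy",W); cv2.imwrite("pics/w.png",c["image"])
print(s["clock"],s["ee_pos"],s["grip_width"],s["ft_force"])
z=W[...,2]; print(np.nanmin(z),np.nanmax(z))
B=(W-C); bx=B@X; by=B@Y
m=(z>50)&(z<60)&(abs(bx)<115)&(abs(by)<75)
r=cv2.minAreaRect(W[m][:,:2].astype(np.float32)); print(m.sum(),np.median(z[m]),r)
print(np.percentile(bx[m],[.3,99.7]),np.percentile(by[m],[.3,99.7]))
E
```

```text
3.1167 [614.76738944  32.69935157 329.96591448] 0.08294722777448477 [0.42060642 0.12190517 0.26390196]
-759.8983911107217 413.2511575967403
13416 54.77018916993907 ((547.223876953125, 21.611038208007812), (116.2472152709961, 195.18203735351562), 76.7212905883789)
[-93.67544174 100.53427846] [-58.11945764  57.12171303]
```

View pics/w.png

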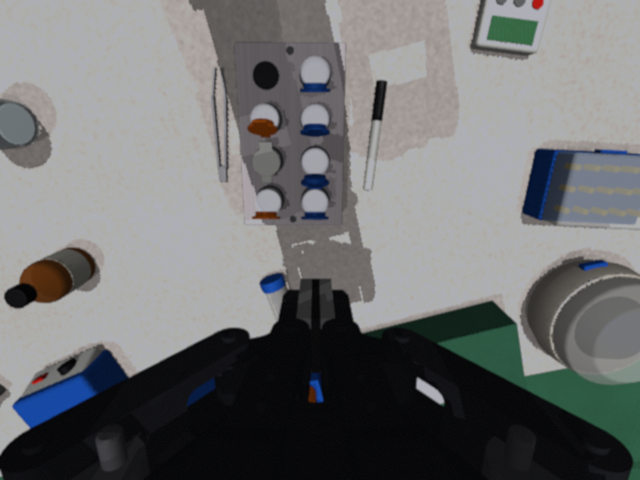

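The wrist view shows the row lined up with the finger axis (u≈315), with lid1 nearest at (315,205) and lid4 at (315,75). I'll fold each lid along an arc about its hinge, then press it lightly.

```bash
cat >> h.py <<'E'
X,Y,q=frame(2.9095); C=np.array([548.5,21.2,0])
def tip(x,z): return C+(x-11)*X-26*Y+[0,0,z+bot.tip_reach]   # x: front face of fingertip, block frame
def lid(i,r=26):
    hx=[-66,-22,22,66][i]-17
    F=[]
    for th in (1.57,1.2,.85,.5,.2,.06):
        bot.servo_line(tip(hx+r*np.cos(th)-np.sin(th),79+r*np.sin(th)),speed=70); F.append(bot.read_state()["ft_force"].round(1).tolist())
    hit=bot.servo_line(tip(hx+r,76),speed=12,until_force=2)
    s=bot.read_state(); print(i,hit,s["ee_pos"][2]-bot.tip_reach,s["clock"],s["ft_force"].round(1),F)
    bot.servo_line(tip(hx+r,79+r+1),speed=80)
E
python3 - <<'E'
from h import *
bot.move_to(tip(-83-27,150),q)
bot.servo_line(tip(-83-27,106),speed=100)
lid(0)
s=bot.read_state(); c=bot.read_camera("wrist"); cv2.imwrite("pics/w1.png",c["image"])
E
```

```text
0 True 79.04973332389866 6.65 [-1.  -0.1  4.6] [[0.4, 0.2, 0.0], [-0.7, -0.5, -0.1], [0.3, 0.0, 0.3], [-0.4, -0.2, -0.8], [0.5, 0.8, 0.4], [0.1, 0.0, 0.2]]
```

View pics/w1.png

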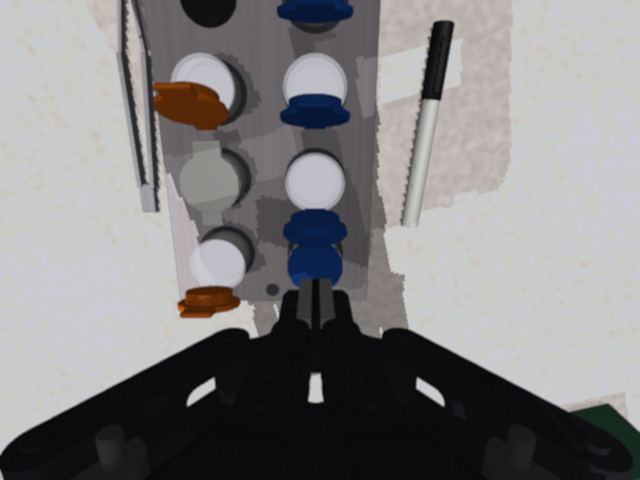

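Lid1 is shut: contact came at 79.05 mm, as expected, and it shows flat at (315,268). Lid2 at (315,228) and the fingers are centred on the row. Continuing with the rest.

Run:
```python
from h import *
for i in(1,2,3): lid(i)
bot.servo_line(tip(75,170),speed=120)
bot.move_to(C-60*X-26*Y+[0,0,330],q)
s=bot.read_state(); c=bot.read_camera("wrist"); cv2.imwrite("pics/w2.png",c["image"][20:250,200:420].repeat(2,0).repeat(2,1)); W=cloud(c,s)
z=W[...,2];B=W-C;bx=B@X;by=B@Y
m=(z>50)&(z<60)&(abs(bx)<115)&(abs(by)<75)
print(s["clock"],cv2.minAreaRect(W[m][:,:2].astype(np.float32)))
for t in(-66,-22,22,66):
    for o in(-10,0,12,18): 
        k=(abs(by+26)<4)&(abs(bx-t-o)<3); print(t,o,np.nanmedian(z[k]).round(1),end="; ")
```

```text
1 True 79.0354401807117 9.225 [-0.2 -0.2  5.4] [[1.4, -0.2, 0.3], [-0.3, -0.4, -0.4], [0.5, 0.5, 0.4], [0.4, 1.0, -0.1], [0.6, -1.0, 0.3], [0.4, 0.1, -0.2]]
2 True 79.04379592847417 11.75 [-1.3 -0.4  5.2] [[0.6, -0.6, 0.8], [1.1, -0.2, -0.4], [-0.1, 0.7, 0.7], [0.2, 0.2, 0.4], [0.8, 0.6, -0.3], [-0.4, 0.5, -0.0]]
3 True 79.03074987562584 14.275 [-0.5 -0.2  4.6] [[0.7, -0.7, 0.6], [-0.2, -0.3, 0.2], [-1.0, 0.4, -1.0], [0.6, 0.4, -0.3], [0.7, 0.2, 0.3], [0.1, 0.3, 0.4]]
16.225 ((547.1732177734375, 21.624290466308594), (116.178955078125, 194.84507751464844), 76.67642211914062)
-66 -10 78.7; -66 0 356.2; -66 12 354.5; -66 18 390.5; -22 -10 78.6; -22 0 78.7; -22 12 78.7; -22 18 78.8; 22 -10 78.9; 22 0 78.7; 22 12 78.6; 22 18 78.7; 66 -10 78.7; 66 0 78.5; 66 12 78.9; 66 18 78.7;
```

View pics/w2.png

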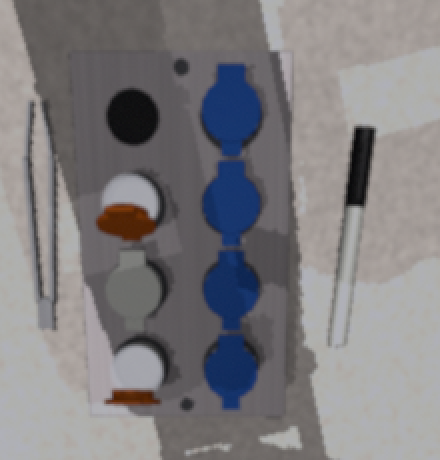

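All four blue lids lie flat at about 78.7 mm, in a column from (231,110) to (231,365). The depth check at tube 1 partly caught the gripper, but its lid looks flat and met the finger at 79.05 mm. Both orange lids still stand open at (127,222) and (132,397), and the block has not moved.

```bash
python3 -c "
from rig import bot
print(bot.finish_job())"
```

```text
the job is handed in; nothing more can be done
None
```

All four blue lids were shut in order from first to last, each pressed with about 5 N; both orange lids are still open, the block has not moved, and the job was handed in about 16 s into the 40 s limit.

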